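Fit the right dust-filter cartridge and shut the filter case

ROBOT

A 7-joint arm with a two-finger parallel gripper is mounted at the origin on the work surface. World frame = base frame: x ahead of the robot, y to its left, z up, the work surface at z = 0. Lengths are in m, angles in degrees, forces in N, time in s.
With the tool pointing down it reaches from about 0.425 to 0.875 m from the base axis. Payload 4.7 kg.
Tool frame: the origin (TCP) lies at the centre of the arm's flange, where the gripper is bolted on; the fingertips stand 182 mm ahead of it and the grasp point (between the pads) lies 164 mm ahead of it; z points along the fingers, y is the line along which they close (so a half turn about z gives the same grasp; the last joint's range is limited). The gripper opens to 87 mm and grips with 3 to 60 N. Pads are 19 mm wide; open, the fingers measure 117 mm over their backs; the gripper's body (75 mm by 190 mm) begins 51 mm behind the grasp point.
Start: joints at [-67.489, 18.392, -4.016, 83.108, 1.295, 78.541, -3.26], TCP at [0.24, 0.604, 0.405] pointing down, gripper open.
Joint ranges: [-163.93, 163.93], [-17.29, 119.83], [-79.2, 71.16], [3.27, 140.29], [-89.18, 269.18], [5.43, 117.66], [-154.24, 154.24]. Speed limits (degrees/s): [147.25, 147.25, 180, 180, 180, 180, 180].

INTERFACE

Orientations are given as [roll, pitch, yaw] about the fixed x, y, z axes, in that order (R = Rz(yaw) Ry(pitch) Rx(roll)).
In Python, from cell import env gives the robot as it stands. The module is installed in compiled form; this text tells all that it offers.
- The arm moves only by the tool step_arm, never from a script. Its argument "steps" is one flat list of numbers, 5 for each row, row after row: the opening, from 0 (shut) to 1 (fully open), then the shift along the tool's x, y, z in mm, then the turn about the tool's z in degrees. In form: [grip, dx, dy, dz, roll, grip, dx, dy, dz, roll, ...]. A call has 1 to 12 rows; each row shifts and turns the commanded pose from where the row before left it, along the tool's axes as they then stand; what a row does not reach is not made up. A row lasts 1/8 s, in which the tool goes at most 62.5 mm and 10.7 degrees, less where a joint would pass 70% of its speed; a pose out of reach is approached as far as the arm can. A call with a gripper value outside its range is refused whole. The fingers move at their own pace and stop on an object; "grip_force" is the grip in N (left out, the last holds). Time passes only in rows, so rows that do not move let the fingers close. It gives the time, the measured TCP pose, the force, the opening and the grip force at its end, in the units of the state.
- env.get_obs(): the state, without advancing time (a new reading comes with each control period).
- env.read_camera(name): name is "side" or "top" or "wrist"; returns a dict with "image" (420x560x3 uint8, red, green, blue), "camera_matrix" (3x3 intrinsics, pixels), "R" (3x3) and "t" (3): a world point X has camera coordinates R X + t. Camera axes: x right, y down, z forward; pixel columns grow to the right and rows downward; lengths in m; the calibration is good to about 2 mm. The wrist camera is an equidistant fisheye: a pixel r from the principal point sees the ray r / f radians off the axis. A picture is of the moment at which its call begins. There is no depth.
- env.sign_off(): hands the job in; it is judged then, once.
The state is a dict: "time_s": time; "qpos": joint angles; "joint_velocities": joint speeds; "effort": joint torques, N m; "tool_pos": TCP position; "tool_rot": TCP orientation; "force": force on the tool from outside, world axes, zero at the start; "wrist_torque": the same for the moment, N m; "grip_width": finger opening in m; "grasp_force": force on a finger pad.
Only numpy, scipy, OpenCV 4.12 (cv2) and the standard library are available. Lean on these libraries where they do the work, as an engineer would, in place of code of your own. Each camera call takes 0.05 s, during which the arm holds its last target. There are 200 camera calls.

TASK

The bench dust extractor's filter case stands open and empty: from the tray of spares take the one cartridge whose length fills the case from end plate to end plate, and leave the other two standing in the tray and the things on the bench undisturbed. It stands upright in the tray, so first lay it down on its side on the bench and let go, then take it again from above around its middle and lower it fully home in the case, without dropping it. Then push the cover shut until it snaps past its catch and stays fully closed.

Things in the scene. Friction and masses are not known exactly. Their poses are not given: they have to be found in the camera images.
- cartridge_110: SPARE FILTER CARTRIDGE 110 mm long. All three look alike but for length: a round ribbed metal body 48 mm in diameter between two black square end caps 48 x 48 mm, 12 mm thick (counted in the length); both ends alike. Origin at its centre (mid length, on the axis), z along its axis, x and y square to the caps' sides. Starts standing on end in a tray cell. Mass 0.15 to 0.31 kg
- cartridge_130: SPARE FILTER CARTRIDGE 130 mm long, the only one that fills the case; else as cartridge_110 (origin at its centre, z along its axis). Mass 0.18 to 0.37 kg. Standing, its centre is 65 mm above the tray's floor; lying on a side of its caps on the bench its centre is 24 mm above the bench and it does not roll
- cartridge_150: SPARE FILTER CARTRIDGE 150 mm long, too long to go into the case; else as cartridge_110 (origin at its centre, z along its axis). Mass 0.21 to 0.42 kg
- tray: blue tray fixed to the bench, 72 (x) x 293 (y) mm, outer walls 60 mm high, floor 5 mm thick; three open cells in a row along y, 96 mm from centre to centre, 62 x 91 mm inside, walls between cells 50 mm high. A cartridge stands in each; which is where varies. Origin at the centre of its underside on the bench; x roughly away from the robot, z up
- case: DUST-FILTER CASE: grey steel box fixed to the bench, open at the top, 220 (x) x 144 (y) x 84 mm high, inside width 136 mm. Origin under its centre, on the bench; x along the case, roughly away from the robot, y to the catch side, z up. Steel pipe stubs up to 74 mm high leave both ends, to x = -172 mm (an elbow down) and x = +163 mm, where a black hose (look only) goes on into the bench
- bay (a point): point where the fitted cartridge's centre belongs, 40 mm above the case's origin, same axes; the cartridge lies along x, either way round. Black end plates face each other at x = +-69 mm (138 mm apart: 4 mm play at each end of a 130 mm cartridge), upright to 66 mm above the bench, then sloping outwards as a lead-in up to 81 mm
- ledge (a point): top of one of the two ledges, 16 mm above the bench, on which the end caps rest: 24 mm long, by each end plate (x = +-44 to +-68 mm of the bay). Black side guides on each ledge stand 55 mm apart, upright to 32 mm above the bench, flaring wider up to 42 mm. Between the ledges (88 mm) the case is free down to its floor, 6 mm above the bench, so fingers have 44 mm on each side of the round body
- cover_hinge (a point): middle of the cover's hinge line, which runs along the case's x at y = -73 mm of the case, 85 mm above the bench. The cover is a flat grey frame with a clear window, 220 mm along the hinge, 146 mm from the hinge to its free edge (plus a thin 13 mm tab, look only), 6 mm thick
- cover_edge (a point): middle of the cover's free edge, on its outer face (on top when shut), 146 mm from the hinge line. The catch is under the middle of this edge
- cover (a joint): cover angle in rad: 0 fully shut, 1.57 upright; starts at 1.7 to 2.0, leaning out over the case's -y side. A stiff hinge (0.4 N m) holds it wherever it is left: push it all the way, 2 to 6 N near the free edge. Below about 0.08 rad a sprung roller catch resists: press down near the free edge, about 7 N; past 0.03 rad it snaps to 0
- mug: bystander: black travel mug with a handle, 84 mm in diameter, 151 mm high; origin at the centre of its underside
- parts_bin: bystander: small open red bin, 100 x 140 x 55 mm; origin at the centre of its underside
- screwdriver: bystander: black-handled screwdriver, 200 mm long, lying on the bench along its x axis; origin under its middle

How it is judged:
By the outcome, as a careful person would: the job done as asked, in the order asked, and still so for the second after the job is handed in, with the robot touching nothing.
It also fails if it takes over 70 s, if anything falls off the work surface, if the arm or the gripper's body presses on something with over 40 N, if the wrist force passes 120 N, or if a joint passes its speed limit or range.

## Working session

There is one attempt and no reset: what is moved stays moved. The work goes in short steps, Python scripts to look and compute and a tool call to move; the robot and the scene stay as the last step left them, time stands still between calls to the robot, and variables do not carry over. Pictures are saved under pics/ and viewed, at most 10 in all, crops included, and the job is handed in when it is done.

Besides the shell and the picture viewer there is one more tool, called as name(argument=value, ...), one argument or row to a line, values as JSON. step_arm: Moves the arm, as the interface text tells. Its arguments: {"type":"object","properties":{"steps":{"type":"array","items":{"type":"number"}},"grip_force":{"type":"number"}},"required":["steps"]}

```bash
mkdir -p pics; python3 - <<'E'
from cell import env
import cv2,numpy as np
o=env.get_obs();print({k:np.round(v,3).tolist() for k,v in o.items()})
for n in("side","top","wrist"):
    c=env.read_camera(n);cv2.imwrite(f"pics/{n}0.png",c["image"][:,:,::-1]);print(n,c["camera_matrix"].round(1).tolist(),c["R"].round(4).tolist(),c["t"].round(4).tolist(),(-c["R"].T@c["t"]).round(3))
E
```

```text
{'time_s': 0.0, 'qpos': [-67.488, 18.44, -4.016, 83.177, 1.295, 78.539, -3.257], 'joint_velocities': [0.01, 0.157, 0.049, -0.018, -0.054, 0.123, -0.025], 'effort': [-0.0, -49.129, -0.404, -31.253, -0.064, 0.044, 0.0], 'tool_pos': [0.24, 0.604, 0.404], 'tool_rot': [-179.888, 0.005, 158.301], 'force': [-0.312, 0.498, 0.407], 'wrist_torque': [0.013, 0.012, 0.032], 'grasp_force': 0.0, 'grip_width': 0.087}
side [[519.1, 0.0, 286.3], [0.0, 519.1, 218.0], [0.0, 0.0, 1.0]] [[0.9783, -0.207, -0.0013], [-0.1173, -0.5495, -0.8272], [0.1706, 0.8095, -0.5618]] [-0.5961, 0.1789, 1.2363] [ 0.393 -1.026  0.842]
top [[398.9, 0.0, 282.4], [0.0, 398.9, 211.0], [0.0, 0.0, 1.0]] [[0.0263, -0.9993, 0.0274], [-0.9847, -0.0306, -0.1717], [0.1724, -0.0224, -0.9848]] [-0.0073, 0.6547, 0.7886] [0.509 0.03  0.889]
wrist [[325.2, 0.0, 274.1], [0.0, 325.2, 212.9], [0.0, 0.0, 1.0]] [[0.3706, 0.9288, -0.0016], [0.8973, -0.3576, 0.2588], [0.2398, -0.0974, -0.9659]] [-0.6496, -0.031, 0.3903] [0.175 0.63  0.384]
```

View pics/top0.png

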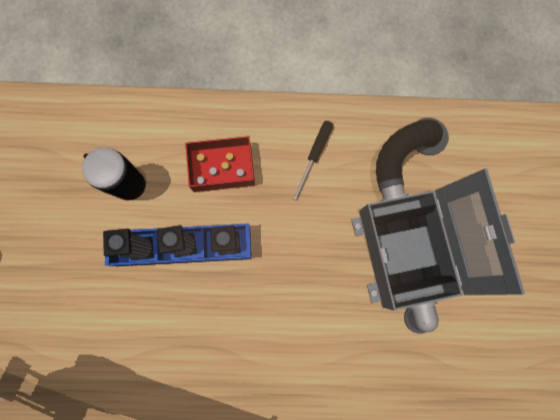

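View pics/side0.png

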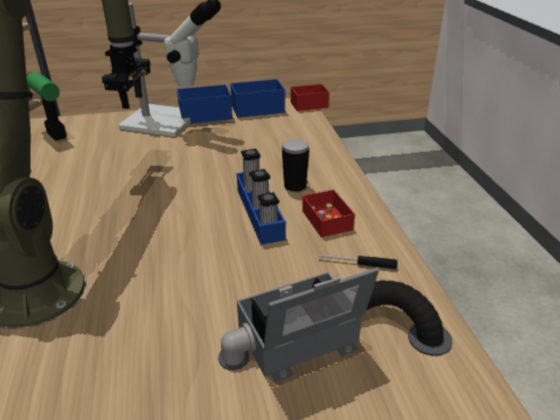

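```bash
cat > h.py <<'E'
from cell import env
import cv2,numpy as np
np.set_printoptions(precision=4,suppress=True)
def ray(c,uv):
    K=c["camera_matrix"];d=np.array([(uv[0]-K[0,2])/K[0,0],(uv[1]-K[1,2])/K[1,1],1.])
    return -c["R"].T@c["t"],c["R"].T@d
def fray(c,uv):
    K=c["camera_matrix"];p=np.array([uv[0]-K[0,2],uv[1]-K[1,2]]);r=np.hypot(*p);a=r/K[0,0]
    d=np.array([*(p/max(r,1e-9)*np.sin(a)),np.cos(a)]);return -c["R"].T@c["t"],c["R"].T@d
def onz(od,z): o,d=od;return o+d*(z-o[2])/d[2]
def tri(*rs):
    A=0;b=0
    for o,d in rs:
        d=d/np.linalg.norm(d);P=np.eye(3)-np.outer(d,d);A=A+P;b=b+P@o
    X=np.linalg.solve(A,b);return X,[np.linalg.norm((np.eye(3)-np.outer(d,d)/(d@d))@(X-o)) for o,d in rs]
def proj(c,X): x=c["camera_matrix"]@(c["R"]@X+c["t"]);return x[:2]/x[2]
def fproj(c,X):
    x=c["R"]@X+c["t"];K=c["camera_matrix"];rr=np.hypot(x[0],x[1]);a=np.arctan2(rr,x[2]);return K[:2,2]+K[0,0]*a*x[:2]/rr
E
python3 - <<'E'
from h import *
T=env.read_camera("top");S=env.read_camera("side")
for a,b in zip([(117,242),(171,239),(224,239)],[(250.5,154),(260,175),(268,199)]): print(*tri(ray(T,a),ray(S,b)))
im=T["image"][:,:,::-1]; s=S["image"][:,:,::-1]
hsv=cv2.cvtColor(im,cv2.COLOR_BGR2HSV);m=cv2.inRange(hsv,(105,120,40),(130,255,255))
cs,_=cv2.findContours(m,cv2.RETR_EXTERNAL,cv2.CHAIN_APPROX_NONE);p=np.vstack([c for c in cs if len(c)>30])
r=cv2.minAreaRect(p);bx=cv2.boxPoints(r);print(r);[print(onz(ray(T,q),.06)) for q in bx]
r1=lambda i,x,y,w,h,f:cv2.resize(i[y:y+h,x:x+w],None,fx=f,fy=f,interpolation=cv2.INTER_CUBIC)
cv2.imwrite("pics/c1.png",r1(im,340,160,195,180,3.3*1.2)[:600,:800])
a=r1(s,215,140,80,105,5.6);b=r1(im,95,215,165,60,2.4)
c=np.zeros((600,800,3),np.uint8);c[:a.shape[0],:a.shape[1]]=a;c[:b.shape[0],400:400+b.shape[1]]=b[:,:400]
d=r1(s,215,260,170,115,2.35);c[200:200+d.shape[0],400:400+d.shape[1]]=d[:,:400]
cv2.imwrite("pics/c2.png",c)
E
```

```text
[0.5707 0.3159 0.1499] [np.float64(0.0004248479989908807), np.float64(0.00042484799899108984)]
[0.5817 0.2228 0.1302] [np.float64(0.0002708931262641046), np.float64(0.00027089312626412516)]
[0.5864 0.1252 0.1108] [np.float64(8.375359159877945e-05), np.float64(8.375359159867373e-05)]
((176.80923461914062, 244.566162109375), (34.28047180175781, 145.55332946777344), 86.8201675415039)
[0.5996 0.3808 0.06  ]
[0.6255 0.0819 0.06  ]
[0.5544 0.075  0.06  ]
[0.5298 0.3698 0.06  ]
```

View pics/c1.png

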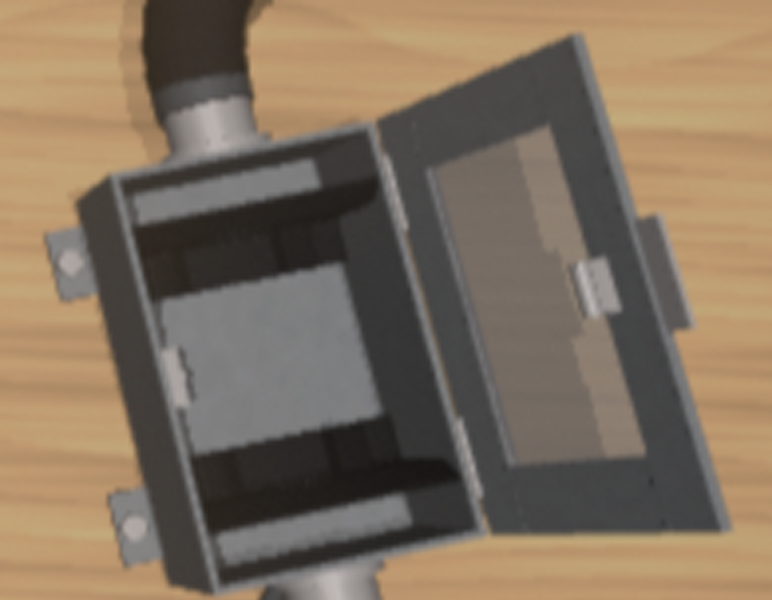

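View pics/c2.png

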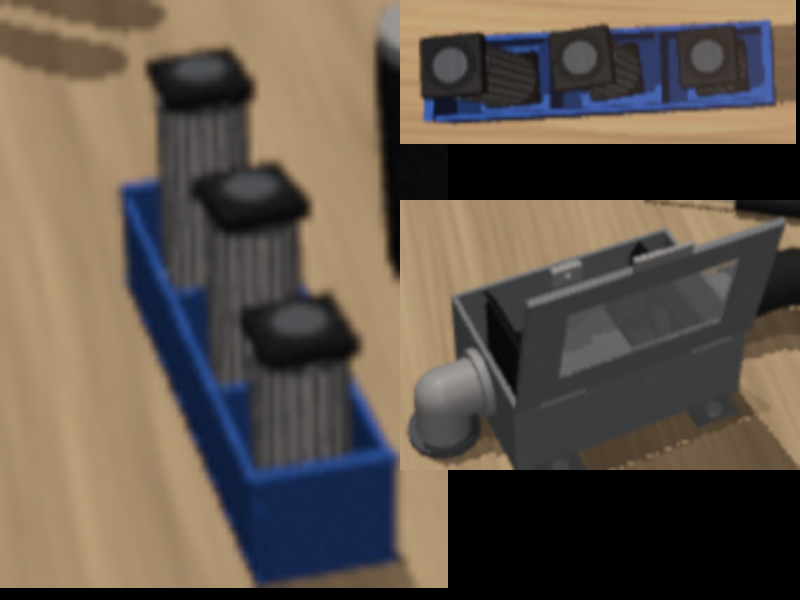

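```bash
python3 - <<'E'
from h import *
T=env.read_camera("top")
C=lambda p:onz(ray(T,(340+p[0]/3.96,160+p[1]/3.96)),.084)
P=np.array([C(p) for p in [(110,180),(372,125),(483,530),(215,592)]]);print(P,P.mean(0))
f=lambda d:np.degrees(np.arctan2(d[1],d[0]))
print("case yaw",f(P[0]-P[3]),f(P[1]-P[2]),"y ax-90",f(P[0]-P[1])-90,f(P[3]-P[2])-90,[np.linalg.norm(P[i]-P[i-1]) for i in range(4)])
Q=np.array([onz(ray(T,(95+(p[0]-400)/2.4,215+p[1]/2.4)),.135) for p in [(550,35),(608,25),(617,80),(556,92)]])
print(Q,Q.mean(0),f(Q[0]-Q[3]),f(Q[1]-Q[2]),f(Q[0]-Q[1])-90,f(Q[3]-Q[2])-90)
E
```

```text
[[ 0.667  -0.164   0.084 ]
 [ 0.701  -0.3034  0.084 ]
 [ 0.4928 -0.3519  0.084 ]
 [ 0.4589 -0.2146  0.084 ]] [ 0.5799 -0.2585  0.084 ]
case yaw 13.658731907056557 13.091636358750522 y ax-90 13.684727672917816 13.865398834837436 [np.float64(0.2142130734817707), np.float64(0.1434758444075721), np.float64(0.2137787512492936), np.float64(0.14136086914886914)]
[[0.598  0.2482 0.135 ]
 [0.6073 0.2034 0.135 ]
 [0.5642 0.1934 0.135 ]
 [0.5536 0.24   0.135 ]] [0.5808 0.2213 0.135 ] 10.438782631051744 13.062137897842423 11.721539535376778 12.902835615663818
```

```bash
cat >> h.py <<'E'
def plan(tx,ty,tz,tyaw,n,grip,start=None):
    "rows for a straight move (world m, deg) in n rows, rounded, from the measured or a given pose"
    if start is None: o=env.get_obs();s=[*o["tool_pos"],o["tool_rot"][2]]
    else: s=start
    dy=(tyaw-s[3]+180)%360-180; D=np.array([tx,ty,tz])-s[:3]; yaw=s[3]; e=np.zeros(3); out=[]
    for i in range(n):
        a=np.radians(yaw);R=np.array([[np.cos(a),np.sin(a),0],[np.sin(a),-np.cos(a),0],[0,0,-1]])
        v=np.round(R.T@(D/n+e)*1000,1);e=D/n+e-R@v/1000;r=round(-dy/n,1);yaw-=r;out+=[grip,*v.tolist(),r]
    print(len(out)//5,out);return [tx,ty,tz,yaw]
E
python3 -c "
from h import *
plan(.581,.222,.404,102,10,1)"
```

```text
10 [1, -45.8, -22.9, 0.0, np.float64(5.6), 1, -47.8, -18.3, 0.1, np.float64(5.6), 1, -49.3, -13.6, 0.0, np.float64(5.6), 1, -50.4, -8.6, 0.1, np.float64(5.6), 1, -51.1, -3.7, -0.0, np.float64(5.6), 1, -51.1, 1.2, 0.0, np.float64(5.6), 1, -50.8, 6.3, 0.1, np.float64(5.6), 1, -49.9, 11.2, 0.0, np.float64(5.6), 1, -48.6, 16.0, 0.0, np.float64(5.6), 1, -46.8, 20.7, 0.1, np.float64(5.6)]
```

step_arm(
  steps=[1,-45.8,-22.9,0,5.6,1,-47.8,-18.3,0,5.6,1,-49.3,-13.6,0,5.6,1,-50.4,-8.6,0,5.6,1,-51.1,-3.7,0,5.6,1,-51.1,1.2,0,5.6,1,-50.8,6.3,0,5.6,1,-49.9,11.2,0,5.6,1,-48.6,16,0,5.6,1,-46.8,20.7,0,5.6,1,0,0,0,0,1,0,0,0,0],
)

```text
time_s: 1.8
tool_pos: [0.5808, 0.2225, 0.4045]
tool_rot: [-180.0, -0.0, 102.3]
force: [-0.8, 0.9, -0.0]
grip_width: 0.0871
grasp_force: 0.0
```

```bash
python3 - <<'E'
from h import *
o=env.get_obs();print(o["tool_pos"],o["tool_rot"],o["time_s"])
c=env.read_camera("wrist");cv2.imwrite("pics/w1.png",c["image"][:,:,::-1])
print(fproj(c,np.array([.581,.222,.135])))
E
```

```text
[0.5808 0.2225 0.4045] [-179.9659   -0.0431  102.3262] 1.8
[274.1479 218.7286]
```

View pics/w1.png

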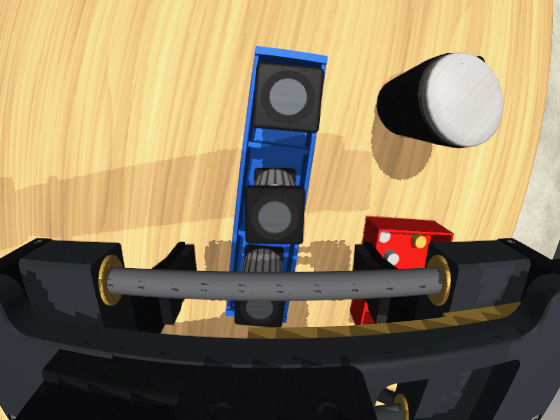

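step_arm(
  steps=[1,0,0,40,0,1,0,0,40,0,1,0,0,30,0,1,0,0,13.5,0,1,0,0,0,0,0,0,0,0,0,0,0,0,0,0,0,0,0,0,0,0,0,0,0,0,0,0,0,0,0],
  grip_force=25,
)

```text
time_s: 3.1
tool_pos: [0.581, 0.2221, 0.2814]
tool_rot: [180.0, -0.0, 102.3]
force: [-0.4, -0.1, -0.0]
grip_width: 0.0475
grasp_force: 25.0
```

```bash
python3 -c "
from h import *
o=env.get_obs();s=[.581,.2225,.411,102.3]
plan(.596,-.019,.411,13.6,11,0,s)"
```

```text
11 [0, -21.7, -3.3, 0.0, 8.1, 0, -22.0, -0.3, 0.0, 8.1, 0, -21.9, 2.9, 0.0, 8.1, 0, -21.1, 5.9, 0.0, 8.1, 0, -20.2, 8.8, 0.0, 8.1, 0, -18.7, 11.6, 0.0, 8.1, 0, -16.9, 14.1, 0.0, 8.1, 0, -14.7, 16.3, 0.0, 8.1, 0, -12.3, 18.3, 0.0, 8.1, 0, -9.6, 19.8, 0.0, 8.1, 0, -6.7, 20.9, 0.0, 8.1]
```

step_arm(
  steps=[0,0,0,-20,0,0,0,0,-35,0,0,0,0,-40,0,0,0,0,-35,0,0,0,0,0,0],
)

```text
time_s: 3.72
tool_pos: [0.5818, 0.222, 0.4155]
tool_rot: [179.6, -0.1, 102.3]
force: [0.5, 0.3, -4.0]
grip_width: 0.0478
grasp_force: 25.0
```

step_arm(
  steps=[0,-21.7,-3.3,0,8.1,0,-22,-0.3,0,8.1,0,-21.9,2.9,0,8.1,0,-21.1,5.9,0,8.1,0,-20.2,8.8,0,8.1,0,-18.7,11.6,0,8.1,0,-16.9,14.1,0,8.1,0,-14.7,16.3,0,8.1,0,-12.3,18.3,0,8.1,0,-9.6,19.8,0,8.1,0,-6.7,20.9,0,8.1,0,0,0,0,0],
)

```text
time_s: 5.22
tool_pos: [0.5954, -0.0218, 0.41]
tool_rot: [179.9, 0.1, 13.0]
force: [-0.7, -0.0, -4.2]
grip_width: 0.0476
grasp_force: 25.0
```

```bash
python3 - <<'E'
from h import *
o=env.get_obs();print(o["tool_pos"],o["tool_rot"],o["time_s"],o["grip_width"],o["force"])
c=env.read_camera("side");cv2.imwrite("pics/s2.png",cv2.resize(c["image"][60:360,150:450,::-1],(600,600)))
a=np.array([.0,112]);t=np.radians(np.linspace(0,90,19));print(np.diff(np.c_[-24*np.cos(t)+112*np.sin(t),24*np.sin(t)+112*np.cos(t)],axis=0).round(1).tolist())
E
```

```text
[ 0.5954 -0.0218  0.41  ] [179.9475   0.1447  13.0212] 5.225 0.04761405658016949 [-0.7231 -0.0228 -4.1741]
[[9.9, 1.7], [10.0, 0.8], [10.0, -0.1], [9.9, -0.9], [9.8, -1.8], [9.6, -2.7], [9.4, -3.5], [9.0, -4.3], [8.6, -5.1], [8.1, -5.8], [7.6, -6.5], [7.0, -7.1], [6.4, -7.7], [5.7, -8.2], [4.9, -8.7], [4.2, -9.1], [3.4, -9.4], [2.5, -9.7]]
```

View pics/s2.png

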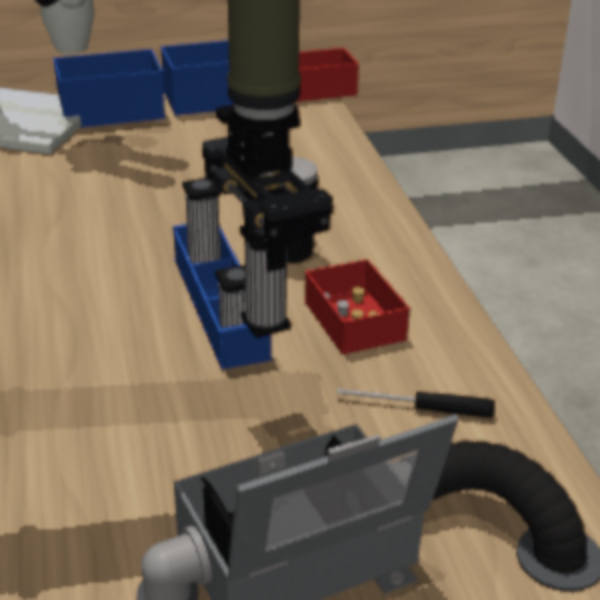

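step_arm(
  steps=[0,0,0,40,0,0,0,0,45,0,0,0,0,30,0,0,0,0,13,0,0,0,0,3,0,0,0,0,2,0,0,0,0,1,0,0,0,0,0,0],
)

```text
time_s: 6.28
tool_pos: [0.5963, -0.0194, 0.278]
tool_rot: [-180.0, -0.1, 13.2]
force: [0.1, 0.0, -3.7]
grip_width: 0.0471
grasp_force: 25.0
```

step_arm(
  steps=[0,0,0,1,0,0,0,0,1,0,0,0,0,1,0,0,0,0,0,0],
)

```text
time_s: 6.78
tool_pos: [0.5966, -0.0195, 0.2765]
tool_rot: [-180.0, -0.1, 13.2]
force: [-2.5, -0.3, 8.4]
grip_width: 0.0474
grasp_force: 25.0
```

step_arm(
  steps=[0,0,0,0,0,0,-9.9,0,-1.5,0,0,-10,0,-0.5,0,0,-10,0,0.3,0,0,-9.9,0,1,0,0,0,0,0,0],
  grip_force=7,
)

```text
time_s: 7.52
tool_pos: [0.5565, -0.0288, 0.2761]
tool_rot: [-179.9, -0.1, 13.2]
force: [-0.5, 1.7, 6.9]
grip_width: 0.0483
grasp_force: 7.0
```

```bash
python3 - <<'E'
from h import *
c=env.read_camera("side");cv2.imwrite("pics/s3.png",cv2.resize(c["image"][140:300,220:380,::-1],(480,480)))
E
```

```text
(no output)
```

View pics/s3.png

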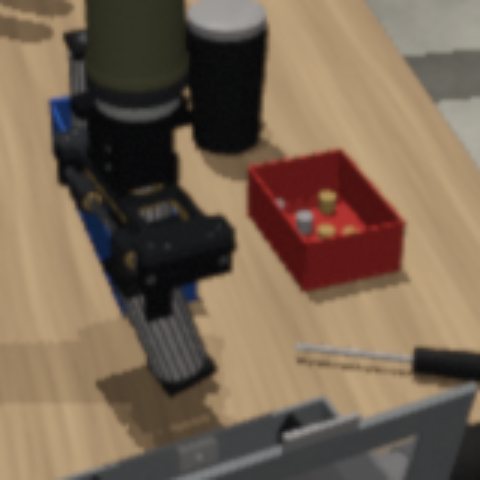

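step_arm(
  steps=[0,-9.8,0,1.8,0,0,-9.6,0,2.7,0,0,-9.4,0,3.5,0,0,-9,0,4.3,0,0,-8.6,0,5.1,0,0,-8.1,0,5.8,0,0,-7.6,0,6.5,0,0,-7,0,7.1,0,0,0,0,0,0],
)

```text
time_s: 8.7
tool_pos: [0.4882, -0.0449, 0.2372]
tool_rot: [-180.0, 0.2, 13.1]
force: [-1.1, 0.1, -1.9]
grip_width: 0.0479
grasp_force: 7.0
```

step_arm(
  steps=[0,-6.4,0,7.5,0,0,-5.7,0,8,0,0,-4.9,0,8.2,0,0,-4.2,0,8.5,0,0,-3.4,0,8,0,0,-2.5,0,6,0,0,0,0,0,0],
)

```text
time_s: 9.57
tool_pos: [0.4635, -0.0504, 0.1915]
tool_rot: [180.0, 0.0, 13.2]
force: [-0.3, -0.2, -3.2]
grip_width: 0.0476
grasp_force: 7.0
```

```bash
python3 - <<'E'
from h import *
o=env.get_obs();print(o["tool_pos"],o["force"])
c=env.read_camera("side");a=cv2.resize(c["image"][170:330,180:340,::-1],(480,480))
cv2.imwrite("pics/s4.png",a)
E
```

```text
[ 0.4635 -0.0504  0.1915] [-0.268  -0.1882 -3.2351]
```

View pics/s4.png

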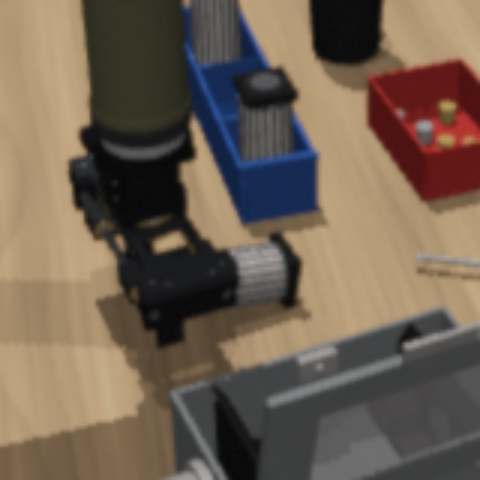

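step_arm(
  steps=[0,0,0,1.5,0,0,0,0,1.5,0,0,0,0,0,0,0,0,0,0,0],
)

```text
time_s: 10.12
tool_pos: [0.4637, -0.0504, 0.189]
tool_rot: [-180.0, -0.0, 13.2]
force: [-0.6, -0.5, -0.8]
grip_width: 0.0477
grasp_force: 7.0
```

step_arm(
  steps=[0,0,0,1,0,0,0,0,0.5,0,0,0,0,0,0,0.75,0,0,0,0,0.75,0,0,0,0,1,0,0,0,0,1,0,0,0,0,1,0,0,-40,0,1,0,0,-60,0,1,0,0,-50,0,1,0,0,0,0,1,0,0,0,0],
)

```text
time_s: 11.62
tool_pos: [0.4632, -0.0503, 0.3368]
tool_rot: [-180.0, 0.0, 13.2]
force: [0.3, 0.5, -1.0]
grip_width: 0.0869
grasp_force: 0.0
```

```bash
python3 - <<'E'
from h import *
o=env.get_obs();print(o["tool_pos"],o["tool_rot"],o["force"])
c=env.read_camera("wrist");cv2.imwrite("pics/w2.png",c["image"][:,:,::-1])
print([fproj(c,np.array(p)) for p in [(.51,-.04,.048),(.58,-.2585,.084)]])
T=env.read_camera("top");cv2.imwrite("pics/t2.png",T["image"][:,:,::-1])
E
```

```text
[ 0.4632 -0.0503  0.3368] [-179.9651    0.0309   13.2034] [ 0.277   0.5482 -0.9586]
[array([275.597, 155.316]), array([529.3822, 150.6646])]
```

View pics/w2.png

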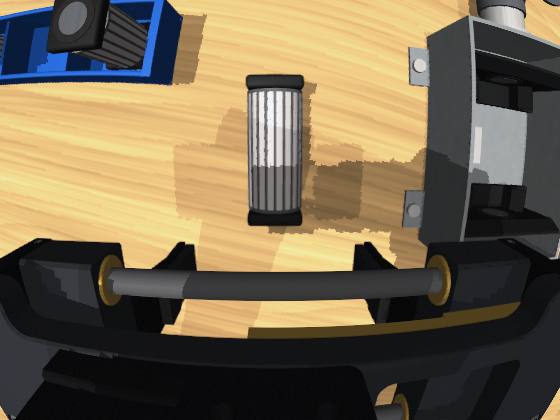

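```bash
python3 - <<'E'
from h import *
c=env.read_camera("wrist");
P=[onz(fray(c,p),.048) for p in [(247,77),(303,76),(301,225),(248,225)]];P=np.array(P);print(P,P.mean(0),[np.linalg.norm(P[i]-P[i-1]) for i in range(4)])
for d in(P[0]-P[3],P[1]-P[2]):print(np.degrees(np.arctan2(d[1],d[0])))
m=P.mean(0);plan(m[0],m[1],.337,13.4,3,1)
# case rim check in wrist view
print([fproj(c,np.array(p)) for p in [(0.667,-0.164,.084),(0.4589,-0.2146,.084)]])
E
```

```text
[[ 0.5673 -0.0028  0.048 ]
 [ 0.5785 -0.0468  0.048 ]
 [ 0.4558 -0.0753  0.048 ]
 [ 0.4454 -0.0307  0.048 ]] [ 0.5117 -0.0389  0.048 ] [np.float64(0.12509462357159584), np.float64(0.04546783368714336), np.float64(0.12597333193972096), np.float64(0.045821757396574424)]
12.886172936932587
13.052841263716296
3 [1, 16.7, -0.0, -0.4, np.float64(-0.1), 1, 16.7, 0.0, -0.3, np.float64(-0.1), 1, 16.7, 0.1, -0.4, np.float64(-0.1)]
[array([468.3928,  16.7127]), array([455.4997, 266.9016])]
```

```bash
python3 - <<'E'
from h import *
T=env.read_camera("top");S=env.read_camera("side")
a=np.radians(13.6);X=np.array([np.cos(a),np.sin(a)]);Y=np.array([-np.sin(a),np.cos(a)]);c0=np.array([.58,-.2585])
for t,s in (((486,169.6),(378,269.4)),((523,293.8),(269,303.8))):
    p,r=tri(ray(T,t),ray(S,s));d=p[:2]-c0;x,y=d@X,d@Y;print(p,r,"case xyz",x,y,p[2],"angle",np.arctan2(p[2]-.085,y+.073),np.hypot(p[2]-.085,y+.073))
E
```

```text
[ 0.7102 -0.3384  0.2255] [np.float64(0.0006304423065499494), np.float64(0.0006304423065499608)] case xyz 0.10777544145816234 -0.10828212073165011 0.22550400098614362 angle 1.8168205008435578 0.1448661531774658
[ 0.4981 -0.3866  0.2263] [np.float64(0.00021985783146663562), np.float64(0.0002198578314668785)] case xyz -0.1097483858319019 -0.10520444812891912 0.22631026667467352 angle 1.794868223242508 0.1449334949104436
```

```bash
python3 -c "
from h import *
plan(.595,-.322,.40,13.6,7,0)"
```

```text
7 [0, 9.5, 42.1, -9.1, np.float64(-0.1), 0, 9.4, 42.1, -9.1, np.float64(-0.1), 0, 9.3, 42.1, -9.1, np.float64(-0.1), 0, 9.2, 42.1, -9.1, np.float64(-0.1), 0, 9.2, 42.1, -9.2, np.float64(-0.1), 0, 9.1, 42.2, -9.1, np.float64(-0.1), 0, 9.1, 42.2, -9.1, np.float64(-0.1)]
```

step_arm(
  steps=[0,0,42,-35,0,0,15,42,-20,0,0,18,42,-8,0,0,18,42,0,0,0,18,42,0,0,0,18,42,0,0,0,18,43,0,0,0,0,0,25,0,0,0,0,0,0],
)

```text
time_s: 13.0
tool_pos: [0.6329, -0.3136, 0.3717]
tool_rot: [-179.8, 0.3, 13.1]
force: [0.4, 0.4, -0.8]
grip_width: 0.0057
grasp_force: 0.0
```

step_arm(
  steps=[0,0,6,0,0,0,0,6,0,0,0,0,6,0,0,0,0,6,1,0,0,0,7,2,0,0,0,7,3,0,0,0,0,0,0],
)

```text
time_s: 13.88
tool_pos: [0.6417, -0.3515, 0.3688]
tool_rot: [180.0, 0.0, 13.1]
force: [-0.5, 0.0, 0.5]
grip_width: 0.0002
grasp_force: 0.0
```

step_arm(
  steps=[0,0,7,3,0,0,0,7,3,0],
)

```text
time_s: 14.12
tool_pos: [0.6451, -0.3643, 0.3629]
tool_rot: [-179.9, 0.0, 13.2]
force: [0.1, 2.3, 0.7]
grip_width: 0.0005
grasp_force: 1.1
```

step_arm(
  steps=[0,0,6,4,0,0,0,6,4,0],
)

```text
time_s: 14.38
tool_pos: [0.6472, -0.3709, 0.3602]
tool_rot: [-179.0, 0.1, 13.4]
force: [-22.4, 32.4, 43.1]
grip_width: 0.0005
grasp_force: 26.3
```

step_arm(
  steps=[0,0,-8,-8,0,0,0,-20,0,0,0,0,-20,0,0,0,0,0,0,0],
)

```text
time_s: 14.88
tool_pos: [0.6374, -0.3283, 0.3633]
tool_rot: [180.0, -0.0, 13.3]
force: [0.5, -0.5, 0.1]
grip_width: 0.0002
grasp_force: 0.0
```

```bash
python3 - <<'E'
from h import *
from scipy.spatial.transform import Rotation as Ro
o=env.get_obs();c=env.read_camera("wrist");R=Ro.from_euler("xyz",o["tool_rot"],degrees=True).as_matrix()
print(o["tool_pos"],o["force"],"cam in tool",R.T@(-c["R"].T@c["t"]-o["tool_pos"]),"axis",R.T@c["R"][2])
for x in(0,.0375):
  for z in(.113,.09,.06):
    print(x,z,[(y,fproj(c,o["tool_pos"]+R@np.array([x,y/1000,z])).round().tolist()) for y in(-95,-73,-58,58,73,95)])
E
```

```text
[ 0.6374 -0.3283  0.3633] [ 0.5388 -0.4641  0.1485] cam in tool [ 0.0707 -0.0005  0.0197] axis [-0.258  -0.0001  0.9662]
0 0.113 [(-95, [48.0, 319.0]), (-73, [90.0, 326.0]), (-58, [122.0, 330.0]), (58, [429.0, 329.0]), (73, [461.0, 325.0]), (95, [502.0, 318.0])]
0 0.09 [(-95, [18.0, 349.0]), (-73, [61.0, 360.0]), (-58, [97.0, 368.0]), (58, [454.0, 367.0]), (73, [490.0, 360.0]), (95, [532.0, 348.0])]
0 0.06 [(-95, [-29.0, 399.0]), (-73, [15.0, 420.0]), (-58, [54.0, 434.0]), (58, [497.0, 433.0]), (73, [535.0, 418.0]), (95, [580.0, 398.0])]
0.0375 0.113 [(-95, [26.0, 234.0]), (-73, [68.0, 236.0]), (-58, [103.0, 237.0]), (58, [448.0, 236.0]), (73, [482.0, 235.0]), (95, [524.0, 234.0])]
0.0375 0.09 [(-95, [-14.0, 256.0]), (-73, [29.0, 260.0]), (-58, [66.0, 263.0]), (58, [485.0, 263.0]), (73, [522.0, 260.0]), (95, [564.0, 255.0])]
0.0375 0.06 [(-95, [-79.0, 294.0]), (-73, [-41.0, 307.0]), (-58, [-4.0, 318.0]), (58, [555.0, 317.0]), (73, [591.0, 306.0]), (95, [629.0, 293.0])]
```

```bash
python3 -c "
from h import *
plan(.5117,-.0389,.363,13.1,7,1)"
```

```text
7 [1, -7.9, -44.5, 0.1, np.float64(0.0), 1, -8.0, -44.5, 0.0, np.float64(0.0), 1, -7.9, -44.5, 0.1, np.float64(0.0), 1, -8.0, -44.5, 0.0, np.float64(0.0), 1, -7.9, -44.5, 0.1, np.float64(0.0), 1, -7.9, -44.5, 0.0, np.float64(0.0), 1, -8.0, -44.5, 0.1, np.float64(0.0)]
```

step_arm(
  steps=[0,-8,-44.5,0,0,1,-8,-44.5,0,0,1,-8,-44.5,0,0,1,-8,-44.5,0,0,1,-8,-44.5,0,0,1,-7.9,-44.5,0,0,1,-7.9,-44.5,0,0,1,0,0,40,0,1,0,0,40,0,1,0,0,0,0],
)

```text
time_s: 16.18
tool_pos: [0.5103, -0.0399, 0.2814]
tool_rot: [179.9, 0.3, 13.1]
force: [-0.3, 0.0, 0.5]
grip_width: 0.082
grasp_force: 0.0
```

```bash
python3 - <<'E'
from h import *
o=env.get_obs();print(o["tool_pos"],o["tool_rot"])
T=env.read_camera("top");S=env.read_camera("side")
r1=lambda i,x,y,w,h,f:cv2.resize(i[y:y+h,x:x+w,::-1],None,fx=f,fy=f,interpolation=cv2.INTER_CUBIC)
c=np.zeros((600,800,3),np.uint8);a=r1(T["image"],350,160,200,150,2);b=r1(S["image"],210,240,200,150,2)
a=r1(T["image"],430,160,120,150,3.3);b=r1(S["image"],250,260,150,120,2.6)
c[:a.shape[0],:a.shape[1]]=a;c[:b.shape[0],400:400+b.shape[1]]=b
cv2.imwrite("pics/c3.png",c[:500])
E
```

```text
[ 0.5103 -0.0399  0.2814] [179.9363   0.3     13.0646]
```

View pics/c3.png

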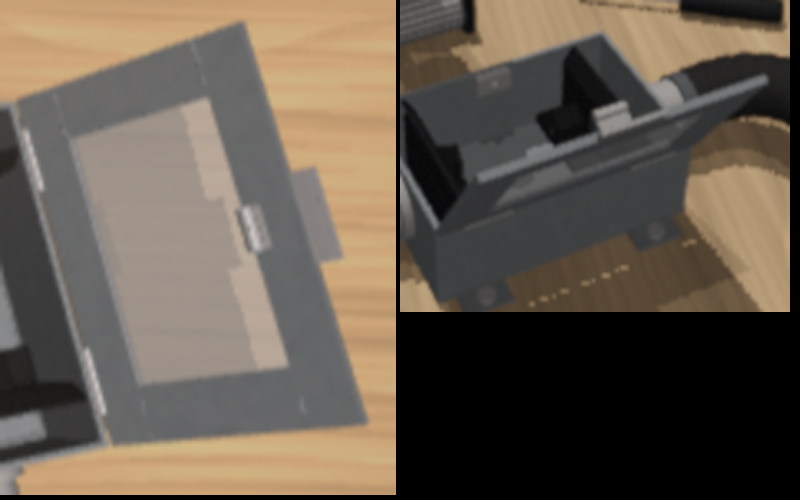

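```bash
python3 - <<'E'
from h import *
T=env.read_camera("top");S=env.read_camera("side")
a=np.radians(13.6);X=np.array([np.cos(a),np.sin(a)]);Y=np.array([-np.sin(a),np.cos(a)]);c0=np.array([.58,-.2585])
for t,s in (((503.6,167),(391.5,290)),((541.2,288.5),(280.8,329.2))):
    p,r=tri(ray(T,t),ray(S,s));d=p[:2]-c0;x,y=d@X,d@Y;print(p,r,"case xyz",x,y,p[2],"angle",np.arctan2(p[2]-.085,y+.073),np.hypot(p[2]-.085,y+.073))
# rod/near-case check: rim at z .084 by top image unaffected
E
```

```text
[ 0.7216 -0.38    0.2092] [np.float64(0.0011657042807880446), np.float64(0.0011657042807879019)] case xyz 0.1090943376238146 -0.1513912015616487 0.20917638340585595 angle 2.1339053877658403 0.146850109560862
[ 0.5084 -0.4306  0.2079] [np.float64(0.00077352460688239), np.float64(0.0007735246068823812)] case xyz -0.11001140017531776 -0.15043885068833038 0.2079046063589371 angle 2.133035191527717 0.1452663686479937
```

step_arm(
  steps=[1,0,0,45,0,1,0,0,25,0,1,1,0,9.5,0,1,0,0,0,0,0,0,0,0,0,0,0,0,0,0,0,0,0,0,0,0,0,0,0,0],
  grip_force=30,
)

```text
time_s: 17.38
tool_pos: [0.5124, -0.0384, 0.2042]
tool_rot: [-180.0, -0.0, 13.2]
force: [-0.5, -1.2, -0.3]
grip_width: 0.0551
grasp_force: 0.0
```

step_arm(
  steps=[0.8,0,0,2,0,0.8,0,0,0,0,0,0,0,0,0,0,0,0,0,0,0,0,0,0,0,0,0,0,0,0,0,0,0,0,0],
)

```text
time_s: 18.25
tool_pos: [0.5124, -0.0386, 0.202]
tool_rot: [180.0, -0.0, 13.2]
force: [0.4, 0.5, 0.5]
grip_width: 0.0477
grasp_force: 30.0
```

Gripped across the full 48 mm diameter. Lift a little and check the load.

step_arm(
  steps=[0,0,0,-20,0,0,0,0,-40,0,0,0,0,-60,0,0,0,0,-30,0,0,0,0,0,0,0,0,0,0,0],
)

```text
time_s: 19.0
tool_pos: [0.5115, -0.0382, 0.3502]
tool_rot: [-180.0, 0.2, 13.2]
force: [-0.2, -1.0, -4.5]
grip_width: 0.0473
grasp_force: 30.0
```

```bash
python3 - <<'E'
from h import *
c=env.read_camera("wrist");o=env.get_obs();print(o["tool_pos"],o["force"])
im=c["image"][:,:,::-1];cv2.imwrite("pics/w5.png",im)
# case top rim corner features: print dark cap rows along central column
g=cv2.cvtColor(im,cv2.COLOR_BGR2GRAY);print(g[0:260:6,255].tolist(),g[0:260:6,292].tolist())
print([fproj(c,o["tool_pos"]+np.array([.0,0,-.178+dz])+s*.065*np.array([.9736,.228,0])) for s in(1,-1) for dz in(.024,)])
plan(.5806,-.2566,.352,13.6,6,0)
E
```

```text
[ 0.5115 -0.0382  0.3498] [-0.4657 -0.3591 -3.0434]
[220, 198, 210, 219, 212, 227, 223, 223, 223, 231, 229, 231, 228, 232, 228, 228, 226, 223, 230, 221, 204, 204, 209, 59, 36, 58, 53, 48, 44, 114, 114, 115, 114, 113, 114, 61, 60, 60, 61, 74, 74, 74, 91, 93] [217, 220, 203, 209, 215, 219, 224, 226, 226, 224, 232, 224, 230, 232, 228, 235, 227, 232, 227, 227, 208, 194, 209, 51, 41, 49, 45, 40, 41, 101, 101, 101, 101, 101, 78, 61, 62, 62, 61, 62, 62, 62, 61, 62]
[array([275.5463, 140.8158]), array([275.2443, 384.0332])]
6 [0, 2.9, 38.1, -0.4, np.float64(-0.1), 0, 2.8, 38.0, -0.3, np.float64(-0.1), 0, 2.8, 38.1, -0.4, np.float64(-0.1), 0, 2.7, 38.1, -0.3, np.float64(-0.1), 0, 2.7, 38.1, -0.4, np.float64(-0.1), 0, 2.5, 38.1, -0.4, np.float64(-0.1)]
```

step_arm(
  steps=[0,2.4,38.1,0,0,0,2.4,38.1,0,-0.1,0,2.4,38.1,0,-0.1,0,2.4,38.1,0,-0.1,0,2.4,38.1,0,-0.1,0,2.3,38.1,0,0,0,0,0,0,0,0,0,0,0,0],
)

```text
time_s: 20.05
tool_pos: [0.5788, -0.257, 0.3499]
tool_rot: [-179.9, 0.2, 13.6]
force: [-0.3, 1.3, -3.3]
grip_width: 0.0473
grasp_force: 30.0
```

```bash
python3 - <<'E'
from h import *
c=env.read_camera("wrist");o=env.get_obs();print(o["tool_pos"],o["tool_rot"],o["force"])
im=c["image"][:,:,::-1];cv2.imwrite("pics/w6.png",im)
cc=np.array([.58,-.2585]);a=np.radians(13.6);X=np.array([np.cos(a),np.sin(a)]);Y=np.array([-X[1],X[0]])
pt=lambda x,y,z:np.array([*(cc+x*X+y*Y),z])
for n,p in dict(farL=(.11,.072,.084),farR=(.11,-.072,.084),inL=(.0,.068,.084),rimL=(0,.072,.084),rimR=(0,-.072,.084),ledgeFar=(.044,0,.016)).items(): print(n,fproj(c,pt(*p)).round(1))
g=cv2.cvtColor(im,cv2.COLOR_BGR2GRAY)
for u in(255,275,295): print(u,g[40:150:3,u].tolist())
for v in(130,170): print(v,g[v,60:230:4].tolist(),g[v,320:500:4].tolist())
E
```

```text
[ 0.5791 -0.2563  0.3503] [-179.8762    0.1164   13.6563] [ 0.1625 -0.4368 -2.421 ]
farL [183.3  78. ]
farR [371.7  78.3]
inL [193. 217.]
rimL [188.2 216.9]
rimR [366.8 216.8]
ledgeFar [277.1 153.7]
255 [108, 106, 195, 197, 196, 196, 197, 197, 197, 197, 224, 224, 204, 183, 55, 55, 53, 148, 202, 204, 203, 175, 175, 175, 163, 32, 21, 22, 21, 21, 58, 26, 49, 45, 29, 43, 58]
275 [136, 230, 246, 247, 247, 247, 247, 248, 248, 248, 249, 249, 203, 169, 54, 55, 55, 166, 200, 199, 199, 200, 201, 172, 153, 34, 22, 23, 21, 22, 55, 55, 53, 45, 30, 41, 54]
295 [104, 61, 198, 198, 200, 199, 199, 199, 200, 205, 217, 216, 201, 183, 54, 55, 55, 142, 202, 204, 203, 202, 201, 201, 164, 37, 25, 23, 23, 21, 49, 61, 52, 38, 28, 40, 51]
130 [223, 222, 221, 221, 219, 227, 226, 224, 224, 225, 227, 229, 230, 230, 229, 228, 227, 226, 225, 224, 230, 235, 236, 235, 234, 232, 232, 232, 231, 229, 228, 227, 210, 54, 44, 48, 50, 41, 48, 45, 26, 26, 26] [43, 67, 52, 69, 74, 52, 59, 38, 32, 22, 22, 79, 199, 212, 241, 146, 145, 144, 143, 142, 144, 194, 196, 198, 207, 205, 204, 205, 206, 204, 204, 203, 204, 203, 201, 202, 206, 208, 205, 227, 223, 221, 190, 145, 146]
170 [224, 225, 223, 223, 222, 223, 226, 228, 227, 224, 218, 214, 213, 215, 220, 224, 225, 224, 223, 224, 225, 227, 228, 227, 229, 230, 227, 221, 216, 213, 193, 193, 177, 52, 53, 53, 54, 53, 96, 97, 96, 86, 85] [49, 77, 123, 113, 96, 95, 89, 52, 52, 53, 53, 75, 160, 127, 132, 133, 132, 134, 134, 134, 138, 188, 200, 199, 199, 208, 210, 210, 210, 210, 209, 208, 208, 207, 209, 208, 208, 208, 229, 229, 228, 230, 230, 230, 230]
```

step_arm(
  steps=[0,0,0,30,0,0,0,0,35,0,0,0,0,15,0,0,0,0,10,0,0,0,0,5,0,0,0,0,5,0,0,0,0,0,0],
)

```text
time_s: 20.98
tool_pos: [0.5792, -0.2577, 0.2522]
tool_rot: [180.0, -0.0, 13.6]
force: [-0.3, -0.7, -4.1]
grip_width: 0.0473
grasp_force: 30.0
```

step_arm(
  steps=[0,0,0,5,0,0,0,0,4,0,0,0,0,3,0,0,0,0,2,0,0,0,0,0,0],
)

```text
time_s: 21.6
tool_pos: [0.5791, -0.2575, 0.2378]
tool_rot: [-180.0, 0.0, 13.6]
force: [-0.0, 0.0, -3.6]
grip_width: 0.047
grasp_force: 30.0
```

step_arm(
  steps=[0,0,0,2,0,0,0,0,2,0,0,0,0,1.5,0,0,0,0,0,0],
)

```text
time_s: 22.1
tool_pos: [0.5791, -0.2576, 0.2323]
tool_rot: [-180.0, 0.0, 13.6]
force: [0.5, 0.2, -3.4]
grip_width: 0.0472
grasp_force: 30.0
```

step_arm(
  steps=[0,0,0,1.5,0,0,0,0,1.5,0,0,0,0,1,0,0,0,0,0,0],
)

```text
time_s: 22.6
tool_pos: [0.5791, -0.2575, 0.2283]
tool_rot: [-180.0, 0.0, 13.6]
force: [0.4, 0.3, -3.1]
grip_width: 0.0475
grasp_force: 30.0
```

step_arm(
  steps=[0,0,0,1.5,0,0,0,0,1.5,0,0,0,0,0,0],
)

```text
time_s: 22.98
tool_pos: [0.5791, -0.2575, 0.2253]
tool_rot: [-180.0, 0.0, 13.6]
force: [0.6, -0.5, -3.1]
grip_width: 0.0473
grasp_force: 30.0
```

step_arm(
  steps=[0,0,0,1.5,0,0,0,0,1.5,0,0,0,0,0,0],
)

```text
time_s: 23.35
tool_pos: [0.5791, -0.2576, 0.2223]
tool_rot: [-180.0, 0.0, 13.6]
force: [-0.9, 0.6, -3.9]
grip_width: 0.0473
grasp_force: 30.0
```

step_arm(
  steps=[0,0,0,1.5,0,0,0,0,1.5,0,0,0,0,0.5,0,0,0,0,0,0],
)

```text
time_s: 23.85
tool_pos: [0.5791, -0.2576, 0.2189]
tool_rot: [-180.0, -0.0, 13.6]
force: [0.3, -0.2, -2.6]
grip_width: 0.0474
grasp_force: 30.0
```

step_arm(
  steps=[0,0,0,1,0,0,0,0,1,0,0,0,0,0,0],
)

```text
time_s: 24.22
tool_pos: [0.5792, -0.2577, 0.218]
tool_rot: [-180.0, -0.0, 13.6]
force: [-2.9, 2.0, 6.5]
grip_width: 0.0472
grasp_force: 30.0
```

step_arm(
  steps=[0.75,0,0,0,0,0.75,0,0,0,0,0.75,0,0,0,0,0.75,0,0,-15,0,0.75,0,0,-30,0,0.75,0,0,-50,0,0.75,0,0,-45,0,0.75,0,0,0,0],
)

```text
time_s: 25.22
tool_pos: [0.5799, -0.259, 0.3623]
tool_rot: [179.7, -0.4, 13.6]
force: [0.1, -0.7, -1.0]
grip_width: 0.0654
grasp_force: 0.0
```

```bash
python3 - <<'E'
from h import *
c=env.read_camera("wrist");o=env.get_obs();print(o["tool_pos"],o["force"],o["grip_width"])
im=c["image"][:,:,::-1];cv2.imwrite("pics/w7.png",im)
cc=np.array([.58,-.2585]);a=np.radians(13.6);X=np.array([np.cos(a),np.sin(a)]);Y=np.array([-X[1],X[0]])
pt=lambda x,y,z:np.array([*(cc+x*X+y*Y),z])
for n,p in dict(farcapL=(.065,.024,.064),farcapR=(.065,-.024,.064),innerL=(.053,.024,.064),bodyL=(0.04,.024,.04),bodyR=(0.04,-.024,.04),nearcapL=(-.065,.024,.064),nearin=(-.053,0,.064)).items(): print(n,fproj(c,pt(*p)).round(1))
g=cv2.cvtColor(im,cv2.COLOR_BGR2GRAY)
print(g[90:262:2,275].tolist())
for v in(160,190): print(v,g[v,230:330:2].tolist())
E
```

```text
[ 0.5794 -0.2582  0.3596] [ 0.0711  0.5395 -0.9605] 0.06491698239142299
farcapL [244.3 137.2]
farcapR [300.6 137.1]
innerL [244.5 151.1]
bodyL [246.9 163.3]
bodyR [298.2 163.2]
nearcapL [247.6 277.4]
nearin [272.8 266. ]
[54, 55, 54, 108, 202, 201, 200, 200, 201, 201, 201, 201, 193, 173, 64, 37, 28, 22, 22, 22, 21, 21, 55, 67, 34, 51, 54, 50, 46, 35, 23, 106, 156, 238, 238, 237, 237, 237, 237, 220, 145, 144, 144, 144, 144, 144, 144, 144, 144, 145, 145, 145, 145, 144, 145, 144, 144, 144, 144, 144, 144, 144, 144, 143, 144, 143, 143, 143, 144, 143, 173, 185, 186, 184, 185, 184, 184, 184, 184, 184, 250, 250, 250, 250, 250, 250]
160 [93, 93, 157, 173, 176, 175, 176, 176, 140, 120, 192, 224, 101, 212, 241, 235, 113, 248, 249, 248, 144, 201, 239, 236, 198, 116, 220, 215, 144, 129, 169, 117, 105, 89, 93, 96, 97, 98, 100, 162, 170, 107, 93, 160, 169, 114, 117, 168, 169, 171]
190 [97, 97, 97, 97, 95, 93, 170, 168, 115, 173, 143, 123, 78, 98, 138, 131, 61, 115, 144, 146, 77, 104, 145, 143, 118, 78, 138, 137, 81, 93, 119, 75, 94, 65, 116, 94, 93, 94, 95, 96, 96, 96, 96, 95, 94, 95, 95, 94, 95, 97]
```

step_arm(
  steps=[0,0,0,-45,0,0,0,0,-45,0,0,0,40,0,0,0,0,40,0,0,0,0,40,0,0,0,0,40,0,0,0,0,40,0,0,0,0,0,0,0,0,0,0,45,0,0,0,0,43,0,0,0,0,0,0],
  grip_force=30,
)

```text
time_s: 26.65
tool_pos: [0.6261, -0.4496, 0.354]
tool_rot: [-179.6, 0.3, 13.6]
force: [-0.2, -0.3, 0.8]
grip_width: 0.0001
grasp_force: 0.0
```

step_arm(
  steps=[0,0,-15,0,0,0,0,-15,0,0,0,0,-12,0,0,0,0,-12,0,0,0,0,-12,0,0,0,0,-12,0,0],
)

```text
time_s: 27.4
tool_pos: [0.6078, -0.3834, 0.3723]
tool_rot: [178.5, -0.8, 13.4]
force: [2.2, -6.9, 8.9]
grip_width: 0.0006
grasp_force: 3.9
```

step_arm(
  steps=[0,0,0,0,0],
)

```text
time_s: 27.52
tool_pos: [0.6079, -0.3782, 0.3656]
tool_rot: [179.5, -0.4, 13.6]
force: [1.8, -3.4, 3.6]
grip_width: 0.0004
grasp_force: 2.7
```

step_arm(
  steps=[0,0,-8,0,0,0,0,-8,0,0,0,0,-8,0,0,0,0,-8,0,0,0,0,-8,0,0,0,0,-8,0,0,0,0,-8,0,0,0,0,-7,0,0,0,0,0,0,0],
)

```text
time_s: 28.65
tool_pos: [0.5929, -0.3138, 0.3587]
tool_rot: [-179.9, 0.0, 13.6]
force: [-0.6, -0.0, -0.7]
grip_width: 0.0003
grasp_force: 0.1
```

step_arm(
  steps=[0,0,-7,-2,0,0,0,-7,-1,0,0,0,-7,-1,0,0,0,-6,0,0,0,0,-6,0,0,0,0,-6,1,0,0,0,-6,2,0,0,0,-6,2,0,0,0,-6,3,0,0,0,-6,3,0],
)

```text
time_s: 29.9
tool_pos: [0.5781, -0.2532, 0.3517]
tool_rot: [-180.0, -0.0, 13.6]
force: [-0.3, -1.5, 0.7]
grip_width: 0.0004
grasp_force: 0.7
```

step_arm(
  steps=[0,0,-5,5,0,0,0,-4,5,0,0,0,-4,5,0,0,0,-4,5,0,0,0,-3,5,0,0,0,-3,5,0],
)

```text
time_s: 30.65
tool_pos: [0.5727, -0.2311, 0.3216]
tool_rot: [-180.0, -0.0, 13.6]
force: [0.5, -1.2, 1.2]
grip_width: 0.0006
grasp_force: 0.5
```

step_arm(
  steps=[0,0,-4,6,0,0,0,-4,6,0,0,0,-4,6,0,0,0,-3,6,0,0,0,-3,5,0,0,0,-3,5,0,0,0,-3,5,0,0,0,-2,3,0],
)

```text
time_s: 31.65
tool_pos: [0.5669, -0.2076, 0.2818]
tool_rot: [179.8, -0.1, 13.6]
force: [-2.5, -3.3, 12.6]
grip_width: 0.0003
grasp_force: 6.2
```

step_arm(
  steps=[0,0,0,2,0,0,0,0,2,0,0,0,0,2,0],
)

```text
time_s: 32.02
tool_pos: [0.5667, -0.2062, 0.2739]
tool_rot: [-180.0, -0.0, 13.6]
force: [-0.4, -0.1, 0.8]
grip_width: 0.0004
grasp_force: 0.2
```

step_arm(
  steps=[0,0,0,1,0,0,0,0,1,0,0,0,0,1,0,0,0,0,0,0],
)

```text
time_s: 32.52
tool_pos: [0.5667, -0.206, 0.2729]
tool_rot: [-179.9, -0.0, 13.6]
force: [-5.7, 1.5, 16.6]
grip_width: 0.0004
grasp_force: 8.5
```

step_arm(
  steps=[0,0,0,-15,0,0,0,0,-40,0,0,0,0,-60,0,0,-40,-40,-20,0,0,-40,-40,0,0,0,0,0,0,0,0,0,0,0,0],
)

```text
time_s: 33.4
tool_pos: [0.4706, -0.1468, 0.4065]
tool_rot: [-179.9, -0.1, 13.7]
force: [0.5, 0.9, 0.7]
grip_width: 0.0004
grasp_force: 0.0
```

```bash
python3 - <<'E'
from h import *
o=env.get_obs();print(o["time_s"],o["tool_pos"],o["force"])
T=env.read_camera("top");im=T["image"][:,:,::-1];cv2.imwrite("pics/t9.png",im);a=cv2.imread("pics/top0.png")
d=cv2.absdiff(im,a).max(2)
for n,(x,y,w,h) in dict(left=(105,228,26,30),mid=(156,225,40,35),right=(208,224,36,35),bin=(183,135,75,58),mug=(80,145,70,58),sd=(290,118,48,85)).items(): print(n,d[y:y+h,x:x+w].mean().round(2),(d[y:y+h,x:x+w]>40).mean().round(3))
S=env.read_camera("side");cv2.imwrite("pics/s9.png",S["image"][:,:,::-1])
g=cv2.cvtColor(S["image"],cv2.COLOR_RGB2GRAY)
cc=np.array([.58,-.2585]);t=np.radians(13.6);X=np.array([np.cos(t),np.sin(t)]);Y=np.array([-X[1],X[0]])
# far (free) edge profile in the side view: vertical grey scan near the predicted outer top edge at y=+73 for x=-80,80
for x in(-.08,.09):
    p=proj(S,np.array([*(cc+x*X+.073*Y),.091]));q=proj(S,np.array([*(cc+x*X-.073*Y),.091]));u,v=p.round().astype(int)
    print("free edge",p,"hinge edge",q,list(zip(range(v-12,v+13),S["image"][v-12:v+13,u].tolist())))
E
```

```text
33.4 [ 0.4706 -0.1468  0.4065] [0.4958 0.857  0.6898]
left 3.75 0.0
mid 67.23 0.605
right 5.63 0.0
bin 7.79 0.0
mug 7.24 0.0
sd 8.89 0.0
free edge [249.0509 293.4776] hinge edge [277.9099 340.4701] [(281, [144, 121, 91]), (282, [145, 121, 92]), (283, [147, 122, 92]), (284, [146, 122, 92]), (285, [147, 123, 92]), (286, [148, 123, 93]), (287, [149, 124, 94]), (288, [149, 124, 94]), (289, [150, 125, 95]), (290, [152, 127, 96]), (291, [152, 128, 97]), (292, [151, 127, 96]), (293, [130, 110, 86]), (294, [87, 77, 66]), (295, [58, 57, 56]), (296, [53, 54, 54]), (297, [53, 54, 54]), (298, [53, 55, 55]), (299, [54, 55, 55]), (300, [54, 55, 56]), (301, [54, 55, 55]), (302, [59, 60, 60]), (303, [67, 68, 69]), (304, [74, 75, 75]), (305, [72, 73, 73])]
free edge [319.5407 271.0616] hinge edge [354.0412 313.0289] [(259, [120, 99, 74]), (260, [103, 84, 62]), (261, [142, 118, 89]), (262, [163, 138, 105]), (263, [166, 140, 107]), (264, [167, 140, 107]), (265, [168, 142, 108]), (266, [169, 142, 108]), (267, [169, 142, 109]), (268, [170, 143, 109]), (269, [169, 142, 108]), (270, [166, 140, 108]), (271, [148, 132, 115]), (272, [125, 124, 121]), (273, [120, 122, 122]), (274, [120, 122, 122]), (275, [120, 122, 122]), (276, [120, 122, 122]), (277, [121, 122, 123]), (278, [121, 122, 123]), (279, [120, 122, 122]), (280, [114, 116, 116]), (281, [109, 109, 110]), (282, [123, 121, 123]), (283, [136, 134, 135])]
```

```bash
python3 -c "
from cell import env
print(env.sign_off())"
```

```text
the job is handed in; nothing more can be done
None
```

The 130 mm cartridge is seated in the case, the cover is snapped shut, and I handed the job in at about 33 s. The other two cartridges, mug, bin and screwdriver look unmoved in the camera check. I first pushed the cover further open, to about 2.13 rad, to clear the gripper; force there briefly reached 32 N sideways and 43 N upward on the fingers at its stop.

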